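# Vent, open and unload the leak-test pot

### The job

The leak test is over: open the pot's vent valve fully before you loosen anything, then unscrew the pot's fluted cap with repeated turns, lift it clear and stand it rim down on the middle of the rubber mat. Then take the connector out of the pot and set it down upright in the steel tray beside the tested ones, which must stay standing. Set things down, do not drop them, and leave the other things round about where they are.

Things in the scene. Friction and masses are not known exactly. Their poses are not given: they have to be found in the camera images.
- pot: the leak-test pot, bolted down: grey base plate 182 x 134 x 12 mm (116 mm to the front, 66 to the rear, 48 right, 86 left of the origin), round body 72 mm across with a flat seat 30 mm above the bench, and a threaded spigot, 45 mm over the thread, top 54 mm above the bench. A gauge 56 mm high stands rear left, 80 mm from the axis. Origin on the bench under the spigot's axis; x to the rear, y left
- pot_seat (a point): point on the spigot's axis at the height of the seat (30 mm above the bench)
- vent (a joint): lever of the vent valve on the pot's front side, turning level about an upright axis: 0 = shut (lever across the pipe, pointing to the pot's left, +y), 1.571 = fully open (lever along the pipe, pointing away from the pot, -x). Seen from above it opens counter-clockwise; stiff (0.12 N m), stays where it is left
- vent_pivot (a point): point on the lever's axis, at the mid-height of its handle, 88 mm from the pot's axis towards -x
- vent_grip (a point): centre of the lever's black handle, 46 mm from the lever's axis; handle 36 long, 12 wide, 11 high (41 to 52 mm above the bench); only the 12 mm base plate lies under its swing
- cap_center (a point): screw cap of the pot: aluminium bell, fluted side, flat closed top, 55 mm across (57 over the flutes), 52 high, about 0.13 kg; this point is its centre, half-way up, z up. Its rim stands on the seat, its top 82 mm above the bench. Unscrews counter-clockwise from above, rising 12 mm a turn, about 1 mm of play; free after 3.4 to 4.1 rad. It must rise 47 mm to clear the connector under it
- part_center (a point): the connector under test: dark grey round part with four ribs, 25 mm across, 32 high, upright in a round nest (30 mm wide, 10 deep) in the top of the spigot, under the cap; 22 mm of it stands out once the cap is off. This point is its centre, half-way up, z up
- mat: black ribbed rubber mat, 100 x 100 x 5 mm, lying on the bench; origin at the centre of its underside
- mat_top (a point): centre of the mat's upper face
- tray: low open steel tray, 96 x 140 mm, rim 18 mm high, 3 mm walls and floor; origin at the centre of its underside, x across its short side. Mat and tray change places: one lies at the front left, close before the tall test jig (its foremost yellow post is 49 cm ahead of and 9 cm left of the robot's axis), the other at the front right
- tray_free (a point): a free place on the tray's floor, 32 mm from its centre towards +y of the tray; two connectors stand in the other half
- tested_0_center (a point): a connector already in the tray, like the one under test, standing; its centre, half-way up
- tested_1_center (a point): the other connector already in the tray, standing; its centre, half-way up
- vial: small white dropper bottle with red nozzle cap, 31 mm across, 94 high, standing; origin under its centre; a bystander
- grease: flat round grease tin, 54 mm across, 24 high; origin under its centre; a bystander
- screwdriver: small screwdriver with a black handle lying along the front edge of the bench, 17 x 184 x 17; a bystander
There are look-alikes about, which are no part of the job. There is more than one size of the part that bears cap_center; the job needs the larger.

How it is judged:
By the outcome, as a careful person would: the job done as asked, in the order asked, and still so for the second after the job is handed in, with the robot touching nothing.
It also fails if it takes over 72 s, if anything falls off the work surface, if the arm or the gripper's body presses on something with over 40 N, if the wrist force passes 120 N, or if a joint passes its speed limit or range.

### The arm

A 6-joint arm with a two-finger parallel gripper is mounted at the origin on a cart in front of the work surface, level with it; the furniture and walls round the work are solid. World frame = base frame: x ahead of the robot, y to its left, z up, the work surface at z = 0. Lengths are in m, angles in rad, forces in N, time in s.
With the tool pointing down it reaches from about 0.275 to 0.85 m from the base axis. Payload 5.2 kg.
Tool frame: the origin (TCP) lies at the very end of the fingers, on their centre line; the grasp point (between the pads) lies 19 mm behind it; z points along the fingers, y is the line along which they close (so a half turn about z gives the same grasp; the last joint's range is limited). The gripper opens to 85 mm and grips with 20 to 120 N. Pads are 22 mm wide; open, the fingers measure 114 mm over their backs; the gripper's body (76 mm by 85 mm) begins 54 mm behind the grasp point. The pads swing forward as they close: fully open they stand 13 mm farther back than shut.
Start: joints at [0.945, 0.259, 1.535, -0, 1.348, -0.203], TCP at [0.226, 0.502, 0.231] pointing down, gripper open.
Joint ranges: [-3.14, 3.14], [-0.91, 2.08], [0.19, 2.58], [-1.22, 4.36], [0.22, 2.71], [-3.12, 3.12]. Speed limits (rad/s): [2.57, 2.57, 3.14, 3.14, 3.14, 3.14].

### API

Orientations are given as [roll, pitch, yaw] about the fixed x, y, z axes, in that order (R = Rz(yaw) Ry(pitch) Rx(roll)).
In Python, from rig import env, vision, job gives the robot as it stands.
- The arm moves only by the tool play_rows, never from a script. Its argument "series" is a list of rows, each a list of 3 entries, a list of its own where there are three numbers: the shift along the world's x, y, z scaled (see below), then the turn, a rotation vector about the world's x, y, z scaled (see below), then the closure, from -1 (fully open) to 1 (shut). In form: [[[dx, dy, dz], [rx, ry, rz], fingers], ...]. A call has 1 to 20 rows; each row is the pose to reach, as a shift and turn from the pose commanded when the call began; what a row does not reach only later rows make up. The controller multiplies each number of a shift by 0.1 m and each number of a turn by pi/2 rad. A row lasts 1/8 s, in which the tool goes at most 62.5 mm and 10.7 degrees, less where a joint would pass 70% of its speed; a pose out of reach is approached as far as the arm can. A call with a number of a shift or a turn outside -1 to 1 is refused whole. A call with a gripper value outside its range is refused whole. The fingers move at their own pace and stop on an object; "grip_force" is the grip in N (left out, the last holds). Time passes only in rows, so rows that repeat a pose let the fingers close. It gives the time, the measured TCP pose, the force, the opening and the grip force at its end, in the units of the state.
- env.get_state(): the state, without advancing time (a new reading comes with each control period).
- vision.camera(name): name is "scene" or "side" or "wrist"; returns a dict with "image" (400x640x3 uint8, red, green, blue), "depth" (400x640 float32, m along the optical axis (not along the pixel's ray), 0 where there is no reading), "fx", "fy", "cx", "cy" (pixels), "distortion" ([k1, k2, p1, p2, k3] as OpenCV has them; the pictures are not rectified), "T" (4x4, takes a point from camera to world coordinates). Camera axes: x right, y down, z forward; pixel columns grow to the right and rows downward; lengths in m; the calibration is good to about 2 mm. A picture is of the moment at which its call begins.
- job.hand_in(): hands the job in; it is judged then, once.
The state is a dict: "time": time; "joint_pos": joint angles; "qvel": joint speeds; "effort": joint torques, N m; "ee_pos": TCP position; "tcp_rot": TCP orientation; "ft_force": force on the tool from outside, world axes, zero at the start; "wrist_torque": the same for the moment, N m; "width": finger opening in m; "gripper_force": force on a finger pad.
Only numpy, scipy, OpenCV 4.12 (cv2) and the standard library are available. Lean on these libraries where they do the work, as an engineer would, in place of code of your own. Each camera call takes 0.05 s, during which the arm holds its last target. There are 200 camera calls.

## Working session

There is one attempt and no reset: what is moved stays moved. The work goes in short steps, Python scripts to look and compute and a tool call to move; the robot and the scene stay as the last step left them, time stands still between calls to the robot, and variables do not carry over. Pictures are saved under pics/ and viewed, at most 10 in all, crops included, and the job is handed in when it is done.

Besides the shell and the picture viewer there is one more tool, called by a JSON object that holds its "name" and its "arguments". play_rows: Moves the arm, as the interface text tells. Shifts and turns lie within -1 to 1; 1 stands for 0.1 m of shift or pi/2 rad of turn. Its arguments: {"type":"object","properties":{"series":{"type":"array"},"grip_force":{"type":"number"}},"required":["series"]}

```bash
ls; mkdir -p pics; cat > h.py <<'E'
import numpy as np, cv2
from rig import env, vision, job
def cam(n):
    c=vision.camera(n); c['K']=np.array([[c['fx'],0,c['cx']],[0,c['fy'],c['cy']],[0,0,1.]]); c['D']=np.array(c['distortion'],float); c['T']=np.array(c['T']); return c
def ray(c,uv,z):
    p=cv2.undistortPoints(np.array(uv,float).reshape(-1,1,2),c['K'],c['D']).reshape(-1,2)
    d=np.c_[p,np.ones(len(p))]@c['T'][:3,:3].T; o=c['T'][:3,3]
    return o+d*((z-o[2])/d[:,2])[:,None]
def cloud(c):
    h,w=c['depth'].shape; u,v=np.meshgrid(np.arange(w),np.arange(h))
    p=cv2.undistortPoints(np.stack([u,v],-1).reshape(-1,1,2).astype(float),c['K'],c['D']).reshape(h,w,2)
    P=np.dstack([p,np.ones((h,w))])*c['depth'][...,None]
    return P@c['T'][:3,:3].T+c['T'][:3,3]
def proj(c,P):
    M=np.linalg.inv(c['T']); r,_=cv2.Rodrigues(M[:3,:3]); return cv2.projectPoints(np.array(P,float).reshape(-1,1,3),r,M[:3,3],c['K'],c['D'])[0].reshape(-1,2)
def save(n,im): cv2.imwrite('pics/'+n,cv2.cvtColor(im,cv2.COLOR_RGB2BGR))
E
python3 - <<'E'
from h import *
import pickle
for n in ['scene','side','wrist']:
    c=cam(n); pickle.dump(c,open(n+'0.pkl','wb')); save(n+'0.png',c['image']); print(n,c['T'][:3,3].round(3),c['T'][:3,2].round(2),c['fx'])
s=env.get_state(); print(s)
E
```

```text
pics
scene [ 0.98  -0.351  0.901] [-0.39  0.36 -0.85] 366.7151487393077
side [1.718 0.066 0.643] [-0.9  -0.05 -0.44] 469.0601384458103
wrist [0.162 0.529 0.372] [ 0.25 -0.11 -0.96] 301.7843749510392
{'time': 0.15, 'joint_pos': array([ 9.45209389e-01,  2.59190630e-01,  1.53583698e+00,  2.88578779e-05,
        1.34802858e+00, -2.02769965e-01]), 'qvel': array([ 0.0006025 , -0.00088575, -0.0044629 ,  0.00061309, -0.00139055,
       -0.00161926]), 'effort': array([ 1.26460131e-03, -4.46385598e+01, -2.90820265e+01, -2.75297443e-04,
        8.12102255e-03, -2.53254365e-05]), 'ee_pos': array([0.22538887, 0.50124326, 0.23065547]), 'tcp_rot': array([-3.14016477e+00, -3.22291193e-04,  2.71876906e+00]), 'ft_force': array([-0.10104408,  1.13546181, -0.61999558]), 'wrist_torque': array([ 0.04409312,  0.01487888, -0.03116477]), 'gripper_force': 0.0, 'width': 0.08541020255044607}
```

View pics/scene0.png

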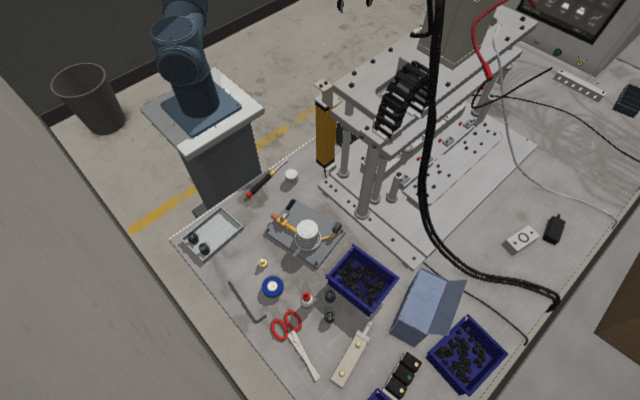

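View pics/side0.png

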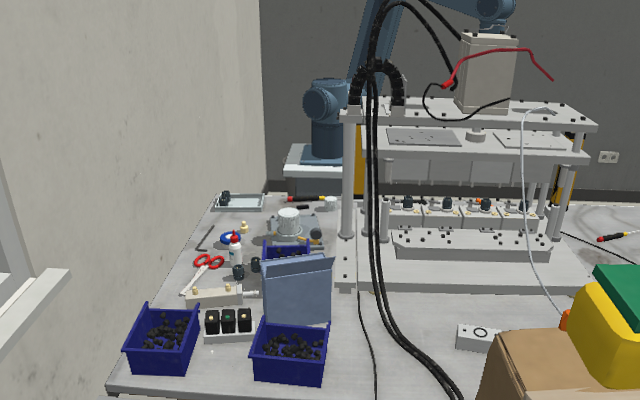

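The scene view shows the pot with its capped spigot at about (307,232), the tray with two connectors at (212,237), and a small white cap-like look-alike at (290,174). The mat is not visible, so it's probably behind the yellow post at (325,130). I'll enlarge the pot area and measure.

```bash
python3 - <<'E'
from h import *
import pickle
c=pickle.load(open('scene0.pkl','rb'));w=pickle.load(open('wrist0.pkl','rb'))
a=cv2.resize(c['image'][160:280,170:350],None,fx=4.4,fy=4.4,interpolation=cv2.INTER_CUBIC); save('crop1.png',a)
save('wrist0b.png',w['image'])
X=cloud(c)
for uv in [(307,225),(290,174),(290,205),(212,237),(194,237),(204,249),(325,165)]:
    print(uv,X[uv[1],uv[0]].round(3))
# cap top: points z .078-.087
m=(abs(X[...,2]-.082)<.004)&(c['depth']>0); n,l,s,ct=cv2.connectedComponentsWithStats(m.astype(np.uint8))
for i in range(1,n):
    if s[i,4]>60: print('z82',ct[i].round(1),s[i,4],ray(c,ct[i],.082).round(4))
print(proj(c,[[.35,.15,0],[.3,.1,0],[.4,.1,0],[.4,.2,0],[.3,.2,0]]).round(0))
E
```

```text
(307, 225) [ 0.633 -0.07   0.083]
(290, 174) [0.453 0.023 0.036]
(290, 205) [ 0.542 -0.052  0.052]
(212, 237) [ 0.45  -0.258  0.003]
(194, 237) [ 0.435 -0.295  0.033]
(204, 249) [ 0.48  -0.295  0.029]
(325, 165) [0.525 0.095 0.083]
z82 [550.3  34.7] 86 [[0.6522 1.107  0.082 ]]
z82 [586.3  51.9] 127 [[0.7879 1.1058 0.082 ]]
z82 [198.   98.6] 76 [[ 0.052  -0.0169  0.082 ]]
z82 [306.8 228.5] 332 [[ 0.6399 -0.0767  0.082 ]]
z82 [624.2 326.2] 101 [[1.2834 0.2646 0.082 ]]
[[300. 140.]
 [278. 140.]
 [298. 157.]
 [321. 141.]
 [301. 124.]]
```

View pics/crop1.png

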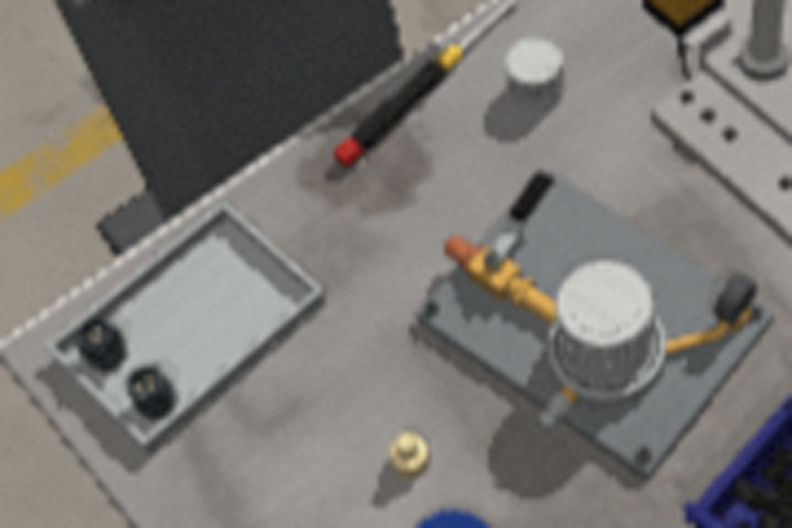

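View pics/wrist0.png

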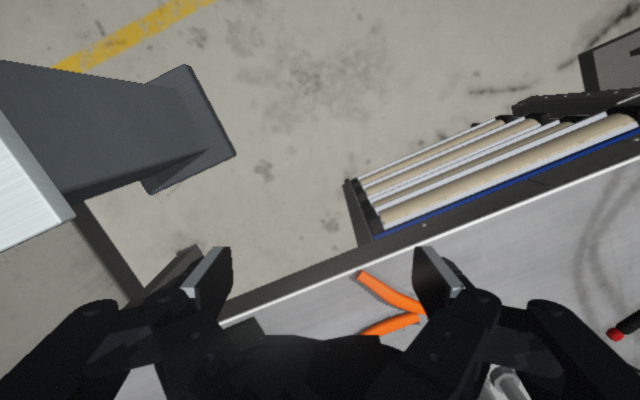

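The enlarged crop shows the pot's large fluted cap with its lid at crop (605,300), i.e. px (307,228). The lever handle is at px (291,205) and its pivot at about (282,218). The other candidate is the short white cap at px (290,174). The large one on the pot fits: its top is at 82 mm, against 36 mm for the small one on the bench. The mat must be behind the jig post, so I'll move to look with the wrist camera.

{"name": "play_rows", "arguments": {"series": [[[0.1,-0.5,0.25],[0,0,-0.1],-0.3],[[0.2,-1,0.5],[0,0,-0.2],-0.3],[[0.2,-1,0.5],[0,0,-0.3],-0.3]]}}

```text
time: 0.52
ee_pos: [0.2466, 0.3997, 0.2834]
tcp_rot: [3.138, 0.0, 2.24]
ft_force: [0.2, 1.3, -0.1]
width: 0.0556
gripper_force: 0.0
```

{"name": "play_rows", "arguments": {"series": [[[0.1,-0.5,0],[0,0,-0.1],-0.3],[[0.2,-1,0],[0,0,-0.2],-0.3],[[0.2,-1,0],[0,0,-0.285],-0.3]]}}

```text
time: 0.9
ee_pos: [0.2659, 0.2989, 0.2812]
tcp_rot: [-3.141, 0.001, 1.791]
ft_force: [0.6, 1.1, -0.7]
width: 0.0555
gripper_force: 0.0
```

{"name": "play_rows", "arguments": {"series": [[[0.2,-0.5,0],[0,0,0],-0.3],[[0.4,-1,0],[0,0,0],-0.3],[[0.4,-1,0],[0,0,0],-0.3],[[0.4,-1,0],[0,0,0],-0.3]]}}

```text
time: 1.4
ee_pos: [0.3055, 0.2017, 0.2812]
tcp_rot: [-3.141, -0.001, 1.798]
ft_force: [0.3, -0.4, -0.2]
width: 0.0553
gripper_force: 0.0
```

```bash
python3 - <<'E'
from h import *
import pickle
w=cam('wrist'); pickle.dump(w,open('wrist1.pkl','wb')); save('wrist1.png',w['image'])
s=env.get_state(); print(s['time'],s['ee_pos'],s['tcp_rot'],s['width'],s['joint_pos'].round(2)); print(w['T'][:3,3],w['T'][:3,2])
E
```

```text
1.45 [0.30531239 0.20213333 0.28123978] [-3.14131478e+00 -5.41417816e-04  1.80007892e+00] 0.05579831660086676 [ 0.28 -0.12  1.83  0.    1.44  0.05]
[0.2892554  0.26821775 0.42236107] [ 0.06024726 -0.26492012 -0.96238641]
```

View pics/wrist1.png

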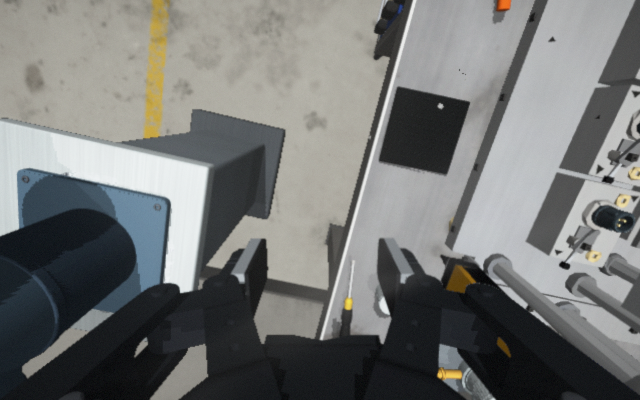

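The wrist view shows the black mat at about (424,130), with a small light dot at (440,105). I'll measure the mat and refine the pot and tray.

```bash
python3 - <<'E'
from h import *
import pickle
w=pickle.load(open('wrist1.pkl','rb'));c=pickle.load(open('scene0.pkl','rb'))
im=w['image'];m=np.zeros(im.shape[:2],np.uint8);m[80:180,372:475]=(im[80:180,372:475].max(2)<60)
k,_=cv2.findContours(m,0,2);k=max(k,key=cv2.contourArea)
r=cv2.minAreaRect(ray(w,k.reshape(-1,2),.005)[:,:2].astype(np.float32)); print('mat',r)
X=cloud(w); print('dot',X[105,440].round(4),im[105,440], X[130,424].round(4))
X=cloud(c);im=c['image'].astype(int);u,v=np.meshgrid(np.arange(640),np.arange(400))
def box(a,b,d,e): return (u>=a)&(u<=b)&(v>=d)&(v<=e)&(c['depth']>0)
t=box(290,325,215,250)&(abs(X[...,2]-.083)<.004)
k,_=cv2.findContours(t.astype(np.uint8),0,2);k=max(k,key=cv2.contourArea)
print('captop',cv2.minEnclosingCircle(ray(c,k.reshape(-1,2),.082)[:,:2].astype(np.float32)))
h=box(283,298,196,214)&(im.max(2)<60)&(X[...,2]>.035)
print('handle',h.sum(),np.median(X[h],0).round(4),ray(c,[u[h].mean(),v[h].mean()],.0505).round(4))
k,_=cv2.findContours(h.astype(np.uint8),0,2);k=max(k,key=cv2.contourArea)
print('hrect',cv2.minAreaRect(ray(c,k.reshape(-1,2),.051)[:,:2].astype(np.float32)))
# tray
t=box(165,250,200,270)&(X[...,2]>.010)&(X[...,2]<.024)
k,_=cv2.findContours(t.astype(np.uint8),0,2);k=max(k,key=cv2.contourArea)
print('tray',cv2.minAreaRect(ray(c,k.reshape(-1,2),.018)[:,:2].astype(np.float32)))
t=box(180,225,225,262)&(X[...,2]>.026); n,l,s,ct=cv2.connectedComponentsWithStats(t.astype(np.uint8))
for i in range(1,n): print('tested',s[i,4],X[l==i].mean(0).round(4),ray(c,ct[i],.035).round(4))
# baseplate
p=box(255,350,195,270)&(abs(X[...,2]-.012)<.003)
print('plate',cv2.minAreaRect(X[p][:,:2].astype(np.float32)))
E
```

```text
mat ((0.4269369840621948, 0.2744014859199524), (0.09791998565196991, 0.09772314876317978), 1.6340694427490234)
dot [0.4382 0.3125 0.0053] [190 192 192] [0.4288 0.2771 0.0023]
captop ((0.6397483348846436, -0.07550652325153351), 0.027913151308894157)
handle 44 [ 0.5411 -0.05    0.051 ] [[ 0.5406 -0.0498  0.0505]]
hrect ((0.5407493710517883, -0.049670711159706116), (0.01086554117500782, 0.033939022570848465), 17.61417007446289)
tray ((0.4462200999259949, -0.2501809597015381), (0.10188867896795273, 0.14274778962135315), 4.797685623168945)
tested 63 [ 0.4262 -0.2983  0.0318] [[ 0.4282 -0.2985  0.035 ]]
tested 58 [ 0.4756 -0.2941  0.0322] [[ 0.4773 -0.2943  0.035 ]]
plate ((0.6148198843002319, -0.06236521899700165), (0.2341497838497162, 0.2087399959564209), 45.815364837646484)
```

{"name": "play_rows", "arguments": {"series": [[[0,-0.5,0],[0,0,0.01],-0.3],[[0,-1,0],[0,0,0.01],-0.3]]}}

```text
time: 1.7
ee_pos: [0.3051, 0.1023, 0.2813]
tcp_rot: [3.142, -0.0, 1.822]
ft_force: [0.7, 0.4, -0.7]
width: 0.0552
gripper_force: 0.0
```

{"name": "play_rows", "arguments": {"series": [[[0.2,-0.5,-0.2],[0,0,0],-0.3],[[0.5,-1,-0.4],[0,0,0],-0.3]]}}

```text
time: 1.95
ee_pos: [0.3561, 0.0016, 0.2414]
tcp_rot: [3.139, 0.001, 1.819]
ft_force: [0.7, 0.8, -0.5]
width: 0.0554
gripper_force: 0.0
```

{"name": "play_rows", "arguments": {"series": [[[0.45,-0.25,-0.3],[0,0,0],-0.3],[[0.9,-0.5,-0.5],[0,0,0],-0.3]]}}

```text
time: 2.2
ee_pos: [0.4468, -0.0479, 0.19]
tcp_rot: [-3.141, -0.001, 1.817]
ft_force: [0.2, 0.1, 1.4]
width: 0.0554
gripper_force: 0.0
```

{"name": "play_rows", "arguments": {"series": [[[0.5,-0.03,-0.2],[0,0,0],-0.3],[[0.97,-0.03,-0.3],[0,0,0],-0.3],[[0.97,-0.03,-0.3],[0,0,0],-0.3],[[0.97,-0.03,-0.3],[0,0,0],-0.3]]}}

```text
time: 2.7
ee_pos: [0.542, -0.0496, 0.1607]
tcp_rot: [-3.14, -0.001, 1.818]
ft_force: [0.1, -0.7, 0.1]
width: 0.0555
gripper_force: 0.0
```

```bash
python3 - <<'E'
from h import *
import pickle
w=cam('wrist'); pickle.dump(w,open('wrist2.pkl','wb')); im=w['image'].copy()
P=proj(w,[[.6397,-.0755,.082],[.5543,-.0968,.0465],[.5420,-.051,.0515]]); print(P)
for p in P: cv2.circle(im,tuple(int(x) for x in p),3,(255,0,255),-1)
save('wrist2.png',im)
s=env.get_state(); print(s['time'],s['ee_pos'],s['tcp_rot'],s['width'],s['joint_pos'].round(2))
E
```

```text
[[433.35798077 264.36201799]
 [323.85916209 245.30377772]
 [323.12007571 197.09935447]]
2.75 [ 0.54184003 -0.04993     0.16127561] [-3.14070538e+00 -5.64083524e-04  1.81768527e+00] 0.055888308691172055 [-0.3   0.31  1.65  0.    1.19 -0.54]
```

View pics/wrist2.png

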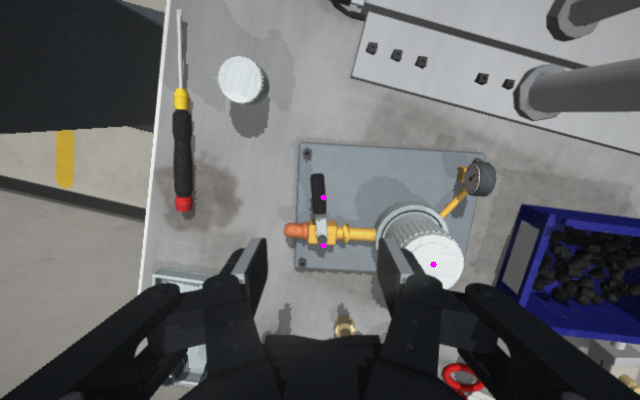

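The wrist view shows the lever handle at (318,193), pivot screw at (323,239) and cap top at (436,263), so the pot lies close to the prediction. I'll refine from these pixels.

```bash
python3 - <<'E'
from h import *
import pickle
w=pickle.load(open('wrist2.pkl','rb')); im=w['image'].astype(int); u,v=np.meshgrid(np.arange(640),np.arange(400))
h=(u>305)&(u<335)&(v>168)&(v<222)&(im.max(2)<60)
k,_=cv2.findContours(h.astype(np.uint8),0,2);k=max(k,key=cv2.contourArea)
print('handle',cv2.minAreaRect(ray(w,k.reshape(-1,2),.0515)[:,:2].astype(np.float32)))
print('pivot',ray(w,[323,239],.052))
X=cloud(w)
t=(abs(X[...,2]-.082)<.004)&(u>395)&(u<475)&(v>225)&(v<300)
k,_=cv2.findContours(t.astype(np.uint8),0,2);k=max(k,key=cv2.contourArea)
print('cap',cv2.minEnclosingCircle(ray(w,k.reshape(-1,2),.082)[:,:2].astype(np.float32)))
q=ray(w,[[300,142],[490,155],[296,270]],.012); print(q, np.degrees(np.arctan2(*(q[1]-q[0])[1::-1])))
E
```

```text
handle ((0.5367888808250427, -0.04938969388604164), (0.011102193035185337, 0.035111021250486374), 18.35333251953125)
pivot [[ 0.55140887 -0.08860799  0.052     ]]
cap ((0.6370857357978821, -0.07625068724155426), 0.0280012059956789)
[[ 0.51017126 -0.01445617  0.012     ]
 [ 0.68910255  0.01791438  0.012     ]
 [ 0.53648184 -0.14725205  0.012     ]] 10.254495571890738
```

The vent lever already stands about 7° open: it points at 108.4°, and the pot's yaw is about 11°. I'll grip it.

{"name": "play_rows", "arguments": {"series": [[[-0.05,0.03,-0.4],[0,0,0.047],-0.3],[[-0.05,0.03,-0.8],[0,0,0.047],-0.3],[[-0.05,0.03,-0.8],[0,0,0.047],-0.3]]}}

```text
time: 3.12
ee_pos: [0.5346, -0.0472, 0.0798]
tcp_rot: [-3.137, -0.003, 1.89]
ft_force: [-1.2, 0.1, -0.4]
width: 0.0553
gripper_force: 0.0
```

{"name": "play_rows", "arguments": {"series": [[[0,0,-0.25],[0,0,0],-0.3],[[0,0,-0.47],[0,0,0],-0.3],[[0,0,-0.47],[0,0,0],0.4],[[0,0,-0.47],[0,0,0],0.9],[[0,0,-0.47],[0,0,0],0.9],[[0,0,-0.47],[0,0,0],0.9],[[0,0,-0.47],[0,0,0],0.9],[[0,0,-0.47],[0,0,0],0.9]], "grip_force": 25}}

```text
time: 4.12
ee_pos: [0.5385, -0.0487, 0.0363]
tcp_rot: [3.14, 0.002, 1.889]
ft_force: [-2.0, 0.3, 7.7]
width: 0.0111
gripper_force: 28.3
```

```bash
python3 - <<'E'
from h import *
s=env.get_state(); print(s)
# arc from the present TCP about pivot
e=s['ee_pos'][:2]; p=np.array([.5516,-.0933]); r=e-p; print(np.linalg.norm(r),np.degrees(np.arctan2(r[1],r[0])))
for a in range(0,96,8):
    t=np.radians(a); R=np.array([[np.cos(t),-np.sin(t)],[np.sin(t),np.cos(t)]]); print(a,((R@r-r)*10).round(3),round(t/(np.pi/2),3))
E
```

```text
{'time': 4.125, 'joint_pos': array([-2.96593980e-01,  4.50366087e-01,  1.79271826e+00, -8.77800826e-05,
        8.95919197e-01, -6.14841644e-01]), 'qvel': array([-0.00185729,  0.00297044, -0.0008607 , -0.00039083,  0.00144241,
        0.00014104]), 'effort': array([  0.24091615, -44.46587205, -20.6933409 ,   0.06440531,
        -0.71268316,  -0.18664015]), 'ee_pos': array([ 0.53853773, -0.04874826,  0.03627354]), 'tcp_rot': array([3.13951732e+00, 1.54957416e-03, 1.88909714e+00]), 'ft_force': array([-1.99999546,  0.29482061,  7.70828649]), 'wrist_torque': array([-0.04695401,  0.35408017, -0.14407105]), 'gripper_force': 28.25687348842621, 'width': 0.011061468325875167}
0.046427150242461065 106.34078578585678
0 [0. 0.] 0.0
8 [-0.061 -0.023] 0.089
16 [-0.118 -0.053] 0.178
24 [-0.17  -0.092] 0.267
32 [-0.216 -0.137] 0.356
40 [-0.256 -0.188] 0.444
48 [-0.288 -0.244] 0.533
56 [-0.312 -0.305] 0.622
64 [-0.327 -0.368] 0.711
72 [-0.333 -0.432] 0.8
80 [-0.331 -0.497] 0.889
88 [-0.319 -0.561] 0.978
```

{"name": "play_rows", "arguments": {"series": [[[-0.061,-0.023,0.02],[0,0,0.089],0.9],[[-0.118,-0.053,0.02],[0,0,0.178],0.9],[[-0.17,-0.092,0.02],[0,0,0.267],0.9],[[-0.216,-0.137,0.02],[0,0,0.356],0.9],[[-0.256,-0.188,0.02],[0,0,0.444],0.9],[[-0.288,-0.244,0.02],[0,0,0.533],0.9]]}}

```text
time: 4.88
ee_pos: [0.5098, -0.0743, 0.0367]
tcp_rot: [-3.141, 0.003, 2.731]
ft_force: [3.5, -4.6, -9.6]
width: 0.0113
gripper_force: 26.6
```

{"name": "play_rows", "arguments": {"series": [[[-0.024,-0.061,0],[0,0,0.089],0.9],[[-0.039,-0.124,0],[0,0,0.178],0.9],[[-0.045,-0.188,0],[0,0,0.267],0.9],[[-0.043,-0.253,0],[0,0,0.356],0.9],[[-0.038,-0.285,0],[0,0,0.4],0.9],[[-0.038,-0.285,0],[0,0,0.4],0.9]]}}

```text
time: 5.62
ee_pos: [0.5065, -0.1026, 0.0367]
tcp_rot: [-3.139, 0.003, -2.93]
ft_force: [4.0, -4.5, -9.3]
width: 0.0114
gripper_force: 28.1
```

```bash
python3 - <<'E'
from h import *
s=env.get_state(); print(s['time'],s['ee_pos'],s['tcp_rot'],s['ft_force'],s['wrist_torque'],s['width'],s['joint_pos'].round(2))
E
```

```text
5.625 [ 0.50648365 -0.1026012   0.03673045] [-3.13937562e+00  2.58928002e-03 -2.93011571e+00] [ 3.95328138 -4.50966885 -9.28568888] [-0.77709575 -0.61387344 -0.42796589] 0.01144106309682936 [-0.42  0.42  1.85 -0.    0.87 -2.2 ]
```

{"name": "play_rows", "arguments": {"series": [[[0.01,-0.04,0],[0,0,0.05],0.9],[[0.01,-0.04,0],[0,0,0.05],0.9],[[0.01,-0.04,0],[0,0,0.05],0.9]]}}

```text
time: 6.0
ee_pos: [0.5065, -0.1033, 0.0366]
tcp_rot: [3.139, 0.002, -2.855]
ft_force: [3.3, 7.3, -4.4]
width: 0.0113
gripper_force: 49.7
```

{"name": "play_rows", "arguments": {"series": [[[0,0,0],[0,0,0],-0.3],[[0,0,0],[0,0,0],-0.3],[[0,0,0],[0,0,0],-0.3],[[0,0,0.5],[0,0,0],-0.3],[[0,0,1],[0,0,0],-0.3]]}}

```text
time: 6.62
ee_pos: [0.5054, -0.1053, 0.1371]
tcp_rot: [3.141, -0.001, -2.85]
ft_force: [-0.2, 0.0, 1.0]
width: 0.0556
gripper_force: 0.0
```

```bash
python3 - <<'E'
from h import *
w=cam('wrist'); save('wrist3.png',w['image']); c=cam('scene'); a=cv2.resize(c['image'][160:280,230:350],None,fx=5,fy=5,interpolation=cv2.INTER_CUBIC);save('sc3.png',a)
im=c['image'].astype(int);X=cloud(c);u,v=np.meshgrid(np.arange(640),np.arange(400))
h=(im.max(2)<60)&(X[...,2]>.035)&(X[...,2]<.056)&(np.hypot(X[...,0]-.507,X[...,1]+.103)<.035)
print(h.sum()); k,_=cv2.findContours(h.astype(np.uint8),0,2);k=max(k,key=cv2.contourArea)
print('hrect',cv2.minAreaRect(ray(c,k.reshape(-1,2),.051)[:,:2].astype(np.float32)))
s=env.get_state(); print(s['time'],s['ee_pos'],s['tcp_rot'])
E
```

```text
42
hrect ((0.5097365975379944, -0.10240785032510757), (0.03216858208179474, 0.010480888187885284), 10.531051635742188)
6.725 [ 0.50953912 -0.10698376  0.1420061 ] [-3.13425795  0.0081809  -2.84984727]
```

View pics/wrist3.png

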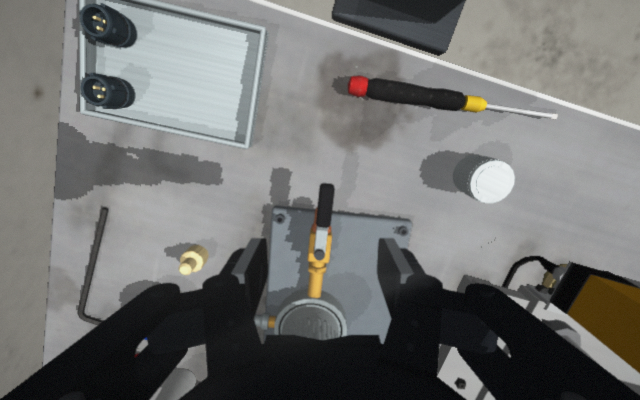

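The wrist view shows the lever handle at (325,205), now in line with the yellow pipe at (318,260). It measures 190.5°, which is fully open, and the stop was felt. Now to the cap: I'll wind the wrist back while moving above it.

{"name": "play_rows", "arguments": {"series": [[[0.15,0.05,0],[0,0,-0.11],-1],[[0.3,0.1,0],[0,0,-0.22],-1],[[0.45,0.15,0],[0,0,-0.33],-1],[[0.6,0.2,0],[0,0,-0.44],-1],[[0.75,0.25,0],[0,0,-0.55],-1],[[0.9,0.3,0],[0,0,-0.66],-1],[[1,0.3,0],[0,0,-0.77],-1],[[1,0.3,0],[0,0,-0.88],-1],[[1,0.3,0],[0,0,-0.95],-1]]}}

```text
time: 7.85
ee_pos: [0.6057, -0.0754, 0.1353]
tcp_rot: [-3.14, -0.001, 1.937]
ft_force: [-0.9, -0.1, -1.2]
width: 0.0855
gripper_force: 0.0
```

{"name": "play_rows", "arguments": {"series": [[[0.3,0,0],[0,0,-0.11],-1],[[0.3,0,0],[0,0,-0.22],-1],[[0.3,0,0],[0,0,-0.33],-1],[[0.3,0,0],[0,0,-0.44],-1],[[0.3,0,0],[0,0,-0.55],-1],[[0.3,0,0],[0,0,-0.66],-1],[[0.3,0,0],[0,0,-0.77],-1],[[0.3,0,0],[0,0,-0.88],-1],[[0.3,0,0],[0,0,-0.95],-1]]}}

```text
time: 8.98
ee_pos: [0.6355, -0.0754, 0.1354]
tcp_rot: [-3.141, 0.001, 0.444]
ft_force: [-0.6, -0.1, 0.1]
width: 0.0852
gripper_force: 0.0
```

{"name": "play_rows", "arguments": {"series": [[[0,0,0],[0,0,-0.11],-1],[[0,0,0],[0,0,-0.22],-1],[[0,0,0],[0,0,-0.33],-1],[[0,0,0],[0,0,-0.44],-1],[[0,0,0],[0,0,-0.55],-1],[[0,0,0],[0,0,-0.66],-1],[[0,0,0],[0,0,-0.77],-1],[[0,0,0],[0,0,-0.88],-1],[[0,0,0],[0,0,-0.95],-1],[[0,0,0],[0,0,-0.95],-1],[[0,0,0],[0,0,-0.95],-1]]}}

```text
time: 10.35
ee_pos: [0.6358, -0.0753, 0.1359]
tcp_rot: [3.141, 0.0, -1.041]
ft_force: [-0.2, 0.6, -1.1]
width: 0.0855
gripper_force: 0.0
```

```bash
python3 - <<'E'
from h import *
s=env.get_state(); print(s['time'],s['ee_pos'],s['tcp_rot'],s['ft_force'],s['width'],s['joint_pos'].round(2), (np.array([.6388,-.0763,.048])-s['ee_pos'])*10)
E
```

```text
10.35 [ 0.63582525 -0.07534707  0.13585657] [ 3.14110955e+00  4.55317383e-04 -1.04130243e+00] [-0.18742163  0.62045345 -1.09658391] 0.08546294833412228 [-0.29  0.49  1.43 -0.    1.22  2.32] [ 0.02974748 -0.00952928 -0.87856573]
```

{"name": "play_rows", "arguments": {"series": [[[0.03,-0.01,-0.4],[0,0,0],-1],[[0.03,-0.01,-0.7],[0,0,0],-1],[[0.03,-0.01,-0.92],[0,0,0],-1],[[0.03,-0.01,-0.92],[0,0,0],-1],[[0.03,-0.01,-0.92],[0,0,0],0.8],[[0.03,-0.01,-0.92],[0,0,0],0.8],[[0.03,-0.01,-0.92],[0,0,0],0.8],[[0.03,-0.01,-0.92],[0,0,0],0.8],[[0.03,-0.01,-0.92],[0,0,0],0.8]], "grip_force": 80}}

```text
time: 11.48
ee_pos: [0.6404, -0.0767, 0.0462]
tcp_rot: [-3.139, -0.003, -1.043]
ft_force: [-1.0, 0.8, 5.4]
width: 0.0539
gripper_force: 83.7
```

```bash
python3 - <<'E'
from h import *
s=env.get_state(); print(s['time'],s['ee_pos'],s['tcp_rot'],s['ft_force'],s['wrist_torque'],s['width'],s['gripper_force'])
c=cam('scene'); a=cv2.resize(c['image'][150:280,240:370],None,fx=4,fy=4,interpolation=cv2.INTER_CUBIC);save('sc4.png',a)
E
```

```text
11.475 [ 0.6403977  -0.07666339  0.04623808] [-3.13900273e+00 -2.66349268e-03 -1.04311732e+00] [-1.02746337  0.80460103  5.38785999] [ 0.08614337 -0.01259687  0.0232051 ] 0.05392484623222361 83.71413328684866
```

View pics/sc4.png

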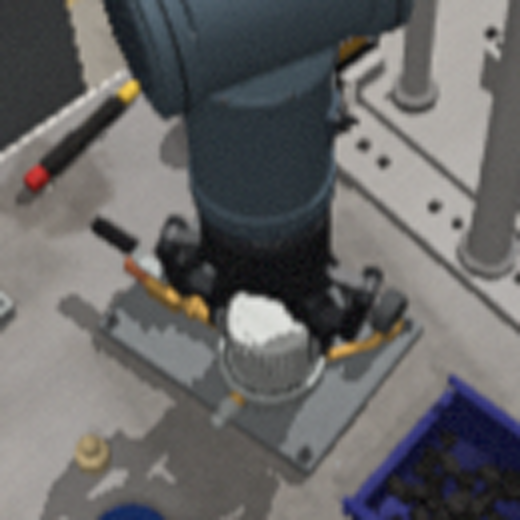

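The crop shows the fingers closed on the fluted cap at crop (265,340), clear of gauge (385,305) and lever (115,235). Now unscrew.

{"name": "play_rows", "arguments": {"series": [[[0,0,0.003],[0,0,0.09],0.8],[[0,0,0.006],[0,0,0.18],0.8],[[0,0,0.009],[0,0,0.27],0.8],[[0,0,0.012],[0,0,0.36],0.8],[[0,0,0.015],[0,0,0.45],0.8],[[0,0,0.018],[0,0,0.54],0.8],[[0,0,0.021],[0,0,0.63],0.8],[[0,0,0.024],[0,0,0.72],0.8],[[0,0,0.027],[0,0,0.81],0.8],[[0,0,0.03],[0,0,0.9],0.8],[[0,0,0.03],[0,0,0.9],0.8]]}}

```text
time: 12.9
ee_pos: [0.6395, -0.0764, 0.0481]
tcp_rot: [3.141, -0.001, 0.369]
ft_force: [0.1, 0.7, 2.6]
width: 0.0539
gripper_force: 83.6
```

```bash
python3 - <<'E'
from h import *
s=env.get_state(); print(s['time'],s['ee_pos'],s['tcp_rot'],s['ft_force'],s['wrist_torque'],s['width'],s['gripper_force'])
E
```

```text
12.9 [ 0.63948499 -0.0764228   0.04809992] [ 3.14075096e+00 -1.13928899e-03  3.69380955e-01] [0.11254484 0.65406449 2.61738161] [-0.00622152 -0.03934441  0.07429874] 0.05390550392428469 83.59556707553566
```

{"name": "play_rows", "arguments": {"series": [[[0,0,0.003],[0,0,0.09],0.8],[[0,0,0.006],[0,0,0.18],0.8],[[0,0,0.009],[0,0,0.27],0.8],[[0,0,0.012],[0,0,0.36],0.8],[[0,0,0.015],[0,0,0.45],0.8],[[0,0,0.018],[0,0,0.54],0.8],[[0,0,0.021],[0,0,0.63],0.8],[[0,0,0.024],[0,0,0.72],0.8],[[0,0,0.027],[0,0,0.81],0.8],[[0,0,0.03],[0,0,0.9],0.8],[[0,0,0.03],[0,0,0.9],0.8]]}}

```text
time: 14.28
ee_pos: [0.6396, -0.0765, 0.0509]
tcp_rot: [3.14, 0.001, 1.781]
ft_force: [1.4, -0.7, 2.8]
width: 0.054
gripper_force: 83.6
```

{"name": "play_rows", "arguments": {"series": [[[0,0,0.003],[0,0,0.09],0.8],[[0,0,0.006],[0,0,0.18],0.8],[[0,0,0.009],[0,0,0.27],0.8],[[0,0,0.012],[0,0,0.36],0.8],[[0,0,0.015],[0,0,0.45],0.8],[[0,0,0.018],[0,0,0.54],0.8],[[0,0,0.021],[0,0,0.63],0.8],[[0,0,0.024],[0,0,0.72],0.8],[[0,0,0.027],[0,0,0.81],0.8],[[0,0,0.03],[0,0,0.9],0.8],[[0,0,0.03],[0,0,0.9],0.8]]}}

```text
time: 15.65
ee_pos: [0.6394, -0.0766, 0.0536]
tcp_rot: [-3.141, 0.001, -3.09]
ft_force: [0.5, -0.7, 2.2]
width: 0.0542
gripper_force: 83.5
```

```bash
python3 - <<'E'
from h import *
s=env.get_state(); print(s['time'],s['ee_pos'],s['tcp_rot'],s['ft_force'],s['wrist_torque'],s['width'],s['gripper_force'],s['joint_pos'].round(2))
E
```

```text
15.65 [ 0.63939727 -0.07656338  0.05358618] [-3.14110191e+00  9.02468205e-04 -3.09034550e+00] [ 0.49634797 -0.69994992  2.20718015] [-0.21804517 -0.02339546  0.03378946] 0.05424971008184881 83.54279511608183 [-0.29  0.58  1.5  -0.    1.06 -1.91]
```

{"name": "play_rows", "arguments": {"series": [[[0,0,0.003],[0,0,0.09],0.8],[[0,0,0.006],[0,0,0.18],0.8],[[0,0,0.009],[0,0,0.25],0.8],[[0,0,0.03],[0,0,0.25],0.8],[[0,0,0.05],[0,0,0.25],0.8]]}}

```text
time: 16.27
ee_pos: [0.6391, -0.0762, 0.0579]
tcp_rot: [3.141, -0.0, -2.697]
ft_force: [1.2, -0.8, -1.9]
width: 0.0546
gripper_force: 84.3
```

```bash
python3 - <<'E'
from h import *
s=env.get_state(); print(s['time'],s['ee_pos'],s['tcp_rot'],s['ft_force'],s['wrist_torque'],s['width'],s['gripper_force'],s['joint_pos'].round(2))
E
```

```text
16.275 [ 0.63907228 -0.07618005  0.05791252] [ 3.14121736e+00 -2.68524448e-05 -2.69718549e+00] [ 1.15280123 -0.7878316  -1.88306394] [-0.08910009 -0.15719475  0.0421658 ] 0.05456024685070426 84.30611908435822 [-0.29  0.57  1.5   0.    1.07 -2.31]
```

It's free, since the load is only the cap's weight. Lift straight up.

{"name": "play_rows", "arguments": {"series": [[[0,0,0.2],[0,0,0],0.8],[[0,0,0.5],[0,0,0],0.8],[[0,0,0.9],[0,0,0],0.8],[[0,0,1],[0,0,0],0.8],[[0,0,1],[0,0,0],0.8]]}}

```text
time: 16.9
ee_pos: [0.6391, -0.0761, 0.1584]
tcp_rot: [-3.141, 0.001, -2.694]
ft_force: [0.1, 0.6, -1.9]
width: 0.0539
gripper_force: 90.2
```

```bash
python3 - <<'E'
from h import *
s=env.get_state(); print(s['time'],s['ee_pos'],s['tcp_rot'],s['ft_force'],s['width'],s['gripper_force'],s['joint_pos'].round(2))
c=cam('scene'); save('sc5.png',cv2.resize(c['image'][140:280,200:380],None,fx=4,fy=4,interpolation=cv2.INTER_CUBIC)); save('side5.png',cam('side')['image'])
E
```

```text
16.9 [ 0.63914549 -0.07611679  0.15841452] [-3.14123648e+00  6.39787622e-04 -2.69384399e+00] [ 0.14551723  0.60567026 -1.90259377] 0.05394552991324772 90.16722109168768 [-0.29  0.48  1.4   0.    1.27 -2.31]
```

View pics/sc5.png

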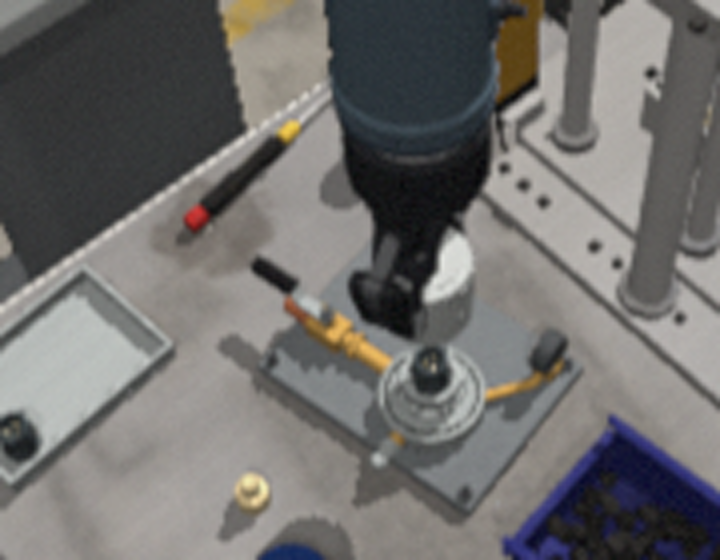

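The crop shows the cap in the gripper at (445,290), the connector standing in the spigot at (430,370) and the lever open at (275,272). Carrying the cap to the mat, round the front of the yellow post.

{"name": "play_rows", "arguments": {"series": [[[-0.5,0,0.1],[0,0,-0.08],0.8],[[-1,0,0.1],[0,0,-0.16],0.8]]}}

```text
time: 17.25
ee_pos: [0.5374, -0.0761, 0.1665]
tcp_rot: [3.14, -0.002, -2.948]
ft_force: [-0.8, -1.3, -1.1]
width: 0.054
gripper_force: 90.2
```

{"name": "play_rows", "arguments": {"series": [[[-0.5,0.18,0],[0,0,-0.06],0.8],[[-1,0.36,0],[0,0,-0.125],0.8]]}}

```text
time: 17.5
ee_pos: [0.4364, -0.0396, 0.1666]
tcp_rot: [3.14, -0.003, 3.138]
ft_force: [1.0, 0.3, -0.1]
width: 0.0542
gripper_force: 90.2
```

{"name": "play_rows", "arguments": {"series": [[[-0.45,0.4,0],[0,0,0],0.8],[[-0.9,0.8,0],[0,0,0],0.8]]}}

```text
time: 17.75
ee_pos: [0.3465, 0.0407, 0.1669]
tcp_rot: [3.141, -0.003, 3.141]
ft_force: [0.2, 1.0, -0.6]
width: 0.054
gripper_force: 90.1
```

{"name": "play_rows", "arguments": {"series": [[[-0.1,0.5,0],[0,0,0],0.8],[[-0.2,1,0],[0,0,0],0.8]]}}

```text
time: 18.0
ee_pos: [0.3275, 0.1408, 0.1674]
tcp_rot: [-3.142, -0.001, 3.141]
ft_force: [2.0, -0.4, -1.4]
width: 0.0543
gripper_force: 90.2
```

{"name": "play_rows", "arguments": {"series": [[[0.1,0.4,0],[0,0,0],0.8],[[0.2,0.8,0],[0,0,0],0.8],[[0.5,1,0],[0,0,0],0.8],[[0.5,1,0],[0,0,0],0.8],[[0.5,1,0],[0,0,0],0.8]]}}

```text
time: 18.62
ee_pos: [0.3776, 0.2391, 0.1669]
tcp_rot: [-3.14, -0.004, -3.14]
ft_force: [0.8, -0.8, -1.4]
width: 0.054
gripper_force: 90.2
```

```bash
python3 - <<'E'
from h import *
s=env.get_state(); print(s['time'],s['ee_pos'],s['tcp_rot'],s['ft_force'],s['width'],s['gripper_force'],s['joint_pos'].round(2))
w=cam('wrist'); save('wrist6.png',w['image'])
X=cloud(w); im=w['image'].astype(int)
m=(im.max(2)<60)&(abs(X[...,2]-.004)<.006)&(np.hypot(X[...,0]-.427,X[...,1]-.274)<.09)
m=cv2.morphologyEx(m.astype(np.uint8),cv2.MORPH_OPEN,np.ones((3,3))); k,_=cv2.findContours(m,0,2);k=max(k,key=cv2.contourArea)
print('mat',cv2.minAreaRect(ray(w,k.reshape(-1,2),.005)[:,:2].astype(np.float32)))
E
```

```text
18.625 [0.37763093 0.23911311 0.16691464] [-3.14030694 -0.0035984  -3.14044745] [ 0.80001038 -0.81985738 -1.35655526] 0.05398335502920346 90.16519563272595 [ 0.31  0.13  1.86 -0.    1.15 -1.26]
mat ((0.4120515286922455, 0.27398625016212463), (0.06826408207416534, 0.0967889279127121), 1.837348222732544)
```

{"name": "play_rows", "arguments": {"series": [[[0.25,0.18,-0.2],[0,0,0],0.8],[[0.49,0.35,-0.4],[0,0,0],0.8],[[0.49,0.35,-0.8],[0,0,0],0.8],[[0.49,0.35,-1],[0,0,0],0.8],[[0.49,0.35,-1],[0,0,0],0.8]]}}

```text
time: 19.3
ee_pos: [0.4261, 0.2733, 0.0668]
tcp_rot: [-3.14, -0.005, -3.141]
ft_force: [0.7, -0.5, -0.2]
width: 0.0538
gripper_force: 90.1
```

{"name": "play_rows", "arguments": {"series": [[[0,0,-0.2],[0,0,0],0.8],[[0,0,-0.35],[0,0,0],0.8],[[0,0,-0.41],[0,0,0],0.8],[[0,0,-0.43],[0,0,0],0.8],[[0,0,-0.43],[0,0,0],0.8]]}}

```text
time: 19.92
ee_pos: [0.4284, 0.2748, 0.0257]
tcp_rot: [3.141, 0.001, -3.14]
ft_force: [0.5, -0.5, -0.8]
width: 0.0543
gripper_force: 90.2
```

```bash
python3 - <<'E'
from h import *
s=env.get_state(); print(s['time'],s['ee_pos'],s['tcp_rot'],s['ft_force'],s['width'],s['gripper_force'],s['joint_pos'].round(2))
E
```

```text
19.925 [0.42838896 0.27477266 0.02568842] [ 3.14139274e+00  6.69962599e-04 -3.14028750e+00] [ 0.50183547 -0.49314748 -0.84099354] 0.05426086811048413 90.16125613823533 [ 0.35  0.42  1.88 -0.    0.84 -1.22]
```

{"name": "play_rows", "arguments": {"series": [[[0,0,-0.02],[0,0,0],0.8],[[0,0,-0.03],[0,0,0],0.8],[[0,0,-0.03],[0,0,0],0.8]]}}

```text
time: 20.3
ee_pos: [0.428, 0.2747, 0.0223]
tcp_rot: [-3.142, 0.0, -3.14]
ft_force: [-0.2, 0.8, -1.5]
width: 0.0538
gripper_force: 90.2
```

{"name": "play_rows", "arguments": {"series": [[[0,0,-0.01],[0,0,0],0.8],[[0,0,-0.01],[0,0,0],0.8],[[0,0,-0.01],[0,0,0],0.8]]}}

```text
time: 20.68
ee_pos: [0.4282, 0.2747, 0.0215]
tcp_rot: [3.142, 0.0, -3.14]
ft_force: [0.3, -0.5, 1.1]
width: 0.054
gripper_force: 90.4
```

Contact is just starting. I'll press another half millimetre, open and rise.

{"name": "play_rows", "arguments": {"series": [[[0,0,-0.006],[0,0,0],0.8],[[0,0,-0.006],[0,0,0],0.8],[[0,0,-0.006],[0,0,0],-0.6],[[0,0,-0.006],[0,0,0],-1],[[0,0,-0.006],[0,0,0],-1],[[0,0,-0.006],[0,0,0],-1],[[0,0,-0.006],[0,0,0],-1]]}}

```text
time: 21.55
ee_pos: [0.428, 0.2747, 0.0206]
tcp_rot: [-3.142, -0.0, -3.14]
ft_force: [-0.4, -0.3, -0.5]
width: 0.0853
gripper_force: 0.0
```

{"name": "play_rows", "arguments": {"series": [[[0,0,0.2],[0,0,0],-1],[[0,0,0.6],[0,0,0],-1],[[0,0,1],[0,0,0],-1]]}}

```text
time: 21.92
ee_pos: [0.4277, 0.2745, 0.1215]
tcp_rot: [-3.141, -0.001, -3.14]
ft_force: [-0.0, 0.4, 0.6]
width: 0.0853
gripper_force: 0.0
```

{"name": "play_rows", "arguments": {"series": [[[-0.3,-0.3,0.2],[0,0,0],-1],[[-0.6,-0.6,0.4],[0,0,0],-1],[[-0.8,-0.8,0.4],[0,0,0],-1],[[-0.8,-0.8,0.4],[0,0,0],-1]]}}

```text
time: 22.42
ee_pos: [0.3469, 0.1939, 0.161]
tcp_rot: [3.142, 0.0, -3.142]
ft_force: [-0.0, -0.5, 0.6]
width: 0.0853
gripper_force: 0.0
```

```bash
python3 - <<'E'
from h import *
s=env.get_state(); print(s['time'],s['ee_pos'],s['tcp_rot'],s['ft_force'],s['width'],s['joint_pos'].round(2))
w=cam('wrist'); X=cloud(w); u,v=np.meshgrid(np.arange(640),np.arange(400))
m=(abs(X[...,2]-.057)<.004)&(np.hypot(X[...,0]-.427,X[...,1]-.274)<.06)
k,_=cv2.findContours(m.astype(np.uint8),0,2); k=max(k,key=cv2.contourArea); print(m.sum(),'cap',cv2.minEnclosingCircle(ray(w,k.reshape(-1,2),.057)[:,:2].astype(np.float32)), np.median(X[m][:,2]))
c=cam('scene'); X=cloud(c); im=c['image'].astype(int)
# connector top
m=(abs(X[...,2]-.076)<.006)&(np.hypot(X[...,0]-.639,X[...,1]+.0763)<.03)
k,_=cv2.findContours(m.astype(np.uint8),0,2); k=max(k,key=cv2.contourArea); print(m.sum(),'conn',cv2.minEnclosingCircle(ray(c,k.reshape(-1,2),.076)[:,:2].astype(np.float32)),np.median(X[m],0))
E
```

```text
22.425 [0.34688833 0.19393537 0.16099708] [ 3.14158616e+00  3.24212789e-04 -3.14155141e+00] [-0.01676508 -0.5216387   0.61167004] 0.08526968454100864 [ 0.23  0.05  1.98 -0.    1.12 -1.34]
1461 cap ((0.42495599389076233, 0.2734873294830322), 0.02794615924358368) 0.05559287032840249
42 conn ((0.6411938667297363, -0.07607065141201019), 0.012644021771848202) [ 0.64134233 -0.0763725   0.07518302]
```

The cap stands at (0.425, 0.2735) against the mat centre (0.427, 0.274), with its top at the expected height, so it is on the middle. The connector is at (0.641, -0.076). Going back for it.

{"name": "play_rows", "arguments": {"series": [[[-0.1,-0.5,0],[0,0,-0.1],-0.6],[[-0.2,-0.95,0],[0,0,-0.22],-0.6]]}}

```text
time: 22.78
ee_pos: [0.3289, 0.0993, 0.1606]
tcp_rot: [3.142, 0.0, 2.795]
ft_force: [0.9, -1.7, -0.2]
width: 0.0681
gripper_force: 0.0
```

{"name": "play_rows", "arguments": {"series": [[[0.1,-0.5,0],[0,0,-0.1],-0.6],[[0.3,-0.95,0],[0,0,-0.22],-0.6]]}}

```text
time: 23.02
ee_pos: [0.359, 0.0034, 0.1608]
tcp_rot: [3.141, 0.001, 2.448]
ft_force: [0.8, 0.2, -0.2]
width: 0.0683
gripper_force: 0.0
```

{"name": "play_rows", "arguments": {"series": [[[0.45,-0.3,0],[0,0,-0.11],-0.6],[[0.9,-0.6,0],[0,0,-0.22],-0.6]]}}

```text
time: 23.28
ee_pos: [0.4506, -0.0568, 0.1605]
tcp_rot: [3.141, 0.0, 2.101]
ft_force: [1.2, -0.1, 0.9]
width: 0.0685
gripper_force: 0.0
```

{"name": "play_rows", "arguments": {"series": [[[0.5,-0.1,0],[0,0,-0.11],-0.6],[[0.9,-0.2,0],[0,0,-0.22],-0.6],[[0.9,-0.2,0],[0,0,-0.28],-0.6],[[0.9,-0.2,0],[0,0,-0.28],-0.6]]}}

```text
time: 23.78
ee_pos: [0.5391, -0.0751, 0.1595]
tcp_rot: [-3.14, -0.001, 1.67]
ft_force: [0.1, 0.1, -0.1]
width: 0.0684
gripper_force: 0.0
```

```bash
python3 - <<'E'
from h import *
s=env.get_state(); print(s['time'],s['ee_pos'],s['tcp_rot'],s['ft_force'],s['width'],s['joint_pos'].round(2))
w=cam('wrist'); X=cloud(w)
m=(abs(X[...,2]-.076)<.006)&(np.hypot(X[...,0]-.639,X[...,1]+.0763)<.03)
k,_=cv2.findContours(m.astype(np.uint8),0,2); k=max(k,key=cv2.contourArea); r=cv2.minEnclosingCircle(ray(w,k.reshape(-1,2),.076)[:,:2].astype(np.float32)); print(m.sum(),'conn',r,np.median(X[m],0))
print((np.array([.6405,-.0762,.058])-s['ee_pos'])*10)
p=proj(w,[.64,-.076,.07])[0].astype(int); save('w7.png',cv2.resize(w['image'][max(p[1]-70,0):p[1]+70,p[0]-80:p[0]+80],None,fx=4,fy=4,interpolation=cv2.INTER_CUBIC))
E
```

```text
23.775 [ 0.5390585  -0.0750916   0.15948648] [-3.14031829e+00 -8.45507186e-04  1.66971415e+00] [ 0.0645171   0.13424708 -0.08790645] 0.06837247560221633 [-0.34  0.31  1.65  0.    1.18 -0.44]
403 conn ((0.6361080408096313, -0.07527822256088257), 0.013289463706314564) [ 0.63784042 -0.07634393  0.07350644]
[ 1.01441499 -0.01108397 -1.0148648 ]
```

{"name": "play_rows", "arguments": {"series": [[[0.5,0,0],[0,0,0],-0.4],[[1,-0.01,-0.1],[0,0,0],-0.4],[[1,-0.01,-0.5],[0,0,0],-0.4],[[1,-0.01,-0.6],[0,0,0],-0.4],[[1,-0.01,-0.6],[0,0,0],-0.4]]}}

```text
time: 24.45
ee_pos: [0.6371, -0.0759, 0.1002]
tcp_rot: [-3.14, -0.001, 1.669]
ft_force: [0.5, -0.4, -0.3]
width: 0.0597
gripper_force: 0.0
```

{"name": "play_rows", "arguments": {"series": [[[0,0,-0.25],[0,0,0],-0.4],[[0,0,-0.41],[0,0,0],-0.4],[[0,0,-0.41],[0,0,0],-0.4],[[0,0,-0.41],[0,0,0],0.9],[[0,0,-0.41],[0,0,0],0.9],[[0,0,-0.41],[0,0,0],0.9],[[0,0,-0.41],[0,0,0],0.9],[[0,0,-0.41],[0,0,0],0.9]], "grip_force": 40}}

```text
time: 25.45
ee_pos: [0.6387, -0.0765, 0.061]
tcp_rot: [3.14, 0.001, 1.668]
ft_force: [-1.0, -0.0, 5.4]
width: 0.0207
gripper_force: 39.2
```

{"name": "play_rows", "arguments": {"series": [[[0,0,0.05],[0,0,0],0.9],[[0,0,0.2],[0,0,0],0.9],[[0,0,0.5],[0,0,0],0.9],[[0,0,0.9],[0,0,0],0.9],[[0,0,0.9],[0,0,0],0.9]]}}

```text
time: 26.08
ee_pos: [0.6407, -0.077, 0.1548]
tcp_rot: [3.134, 0.003, 1.668]
ft_force: [0.1, -0.6, 0.2]
width: 0.0206
gripper_force: 39.0
```

```bash
python3 - <<'E'
from h import *
s=env.get_state(); print(s['time'],s['ee_pos'],s['tcp_rot'],s['ft_force'],s['width'],s['gripper_force'],s['joint_pos'].round(2))
c=cam('scene'); d=cam('side'); e=s['ee_pos']
o=[]
for k in (c,d):
    p=proj(k,e)[0].astype(int); o.append(cv2.resize(k['image'][p[1]-30:p[1]+30,p[0]-30:p[0]+30],(390,390),interpolation=cv2.INTER_CUBIC)); X=cloud(k)
    P=X[p[1]-25:p[1]+25,p[0]-25:p[0]+25].reshape(-1,3); I=k['image'][p[1]-25:p[1]+25,p[0]-25:p[0]+25].reshape(-1,3)
    m=(np.hypot(P[:,0]-e[0],P[:,1]-e[1])<.016)&(P[:,2]<e[2]-.002)&(P[:,2]>.08); print(m.sum(), P[m].min(0) if m.any() else '', P[m].mean(0) if m.any() else '')
save('held.png',np.hstack(o))
E
```

```text
26.075 [ 0.64065479 -0.07699709  0.15477125] [3.13361558 0.00326681 1.66848702] [ 0.05589849 -0.62688224  0.19334638] 0.02055732955906824 39.037677448941395 [-0.29  0.48  1.4   0.    1.25 -0.39]
22 [ 0.6362919  -0.0879317   0.13803175] [ 0.64584146 -0.08424773  0.14592578]
47 [ 0.63917981 -0.08833597  0.13841506] [ 0.64785051 -0.07579863  0.14488665]
```

View pics/held.png

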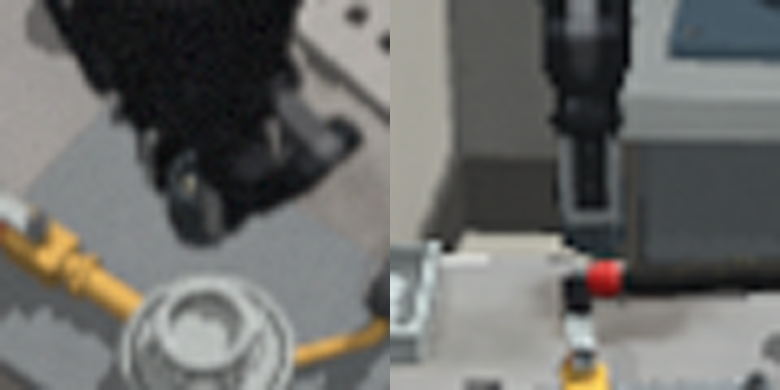

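Both views show the connector upright between the fingers, its bottom about 17 mm below the TCP at (195,225) left, and an empty nest in the spigot at (205,330). On to the tray.

{"name": "play_rows", "arguments": {"series": [[[-0.5,-0.3,0],[0,0,0],0.9],[[-1,-0.6,0],[0,0,0],0.9]]}}

```text
time: 26.42
ee_pos: [0.5361, -0.1362, 0.148]
tcp_rot: [-3.139, -0.001, 1.67]
ft_force: [0.1, -0.6, 0.3]
width: 0.0208
gripper_force: 39.1
```

{"name": "play_rows", "arguments": {"series": [[[-0.5,-0.4,0],[0,0,0],0.9],[[-0.95,-0.8,0],[0,0,0],0.9],[[-0.95,-0.8,0],[0,0,0],0.9],[[-0.95,-0.8,0],[0,0,0],0.9]]}}

```text
time: 26.92
ee_pos: [0.4429, -0.2161, 0.1491]
tcp_rot: [-3.141, -0.001, 1.667]
ft_force: [0.1, 1.1, -0.5]
width: 0.0207
gripper_force: 39.1
```

```bash
python3 - <<'E'
from h import *
s=env.get_state(); print(s['time'],s['ee_pos'],s['tcp_rot'],s['ft_force'],s['width'],s['gripper_force'],s['joint_pos'].round(2))
for n in ('wrist','side','scene'):
    w=cam(n); X=cloud(w); x,y,z=X[...,0],X[...,1],X[...,2]
    R=(x>.36)&(x<.54)&(y>-.36)&(y<-.14)&(w['depth']>0)
    m=R&(z>.008)&(z<.024); 
    if m.sum()>20:
        k,_=cv2.findContours(m.astype(np.uint8),0,2); k=np.vstack([a for a in k if len(a)>5]); print(n,'tray',cv2.minAreaRect(ray(w,k.reshape(-1,2),.018)[:,:2].astype(np.float32)))
    t=R&(z>.026)&(z<.042); a,l,st,ct=cv2.connectedComponentsWithStats(t.astype(np.uint8))
    for i in range(1,a):
        if st[i,4]>20: print(n,'tested',st[i,4],X[l==i].mean(0).round(4))
E
```

```text
26.925 [ 0.44287017 -0.2160531   0.14914446] [-3.14110503e+00 -1.27165674e-03  1.66697371e+00] [ 0.10888859  1.06691664 -0.51613198] 0.02073571374142351 39.14413877064362 [-0.68  0.23  1.79  0.    1.12 -0.78]
wrist tray ((0.4453166425228119, -0.2165982872247696), (0.20807257294654846, 0.12364788353443146), 69.9250259399414)
wrist tested 32 [ 0.4326 -0.3046  0.0322]
wrist tested 40 [ 0.4683 -0.3032  0.0317]
side tray ((0.45384126901626587, -0.2508963644504547), (0.11828076094388962, 0.14353343844413757), 3.937265634536743)
side tested 89 [ 0.4536 -0.2961  0.0334]
scene tray ((0.4463641345500946, -0.2501685917377472), (0.10217847675085068, 0.14274780452251434), 4.79805326461792)
scene tested 60 [ 0.4264 -0.298   0.032 ]
scene tested 66 [ 0.4753 -0.2941  0.0314]
```

{"name": "play_rows", "arguments": {"series": [[[0.01,-0.02,-0.4],[0,0,0],0.9],[[0.01,-0.02,-0.8],[0,0,0],0.9],[[0.01,-0.02,-1],[0,0,0],0.9],[[0.01,-0.02,-1],[0,0,0],0.9]]}}

```text
time: 27.58
ee_pos: [0.4437, -0.2164, 0.048]
tcp_rot: [-3.139, -0.003, 1.67]
ft_force: [-0.1, 0.3, -0.1]
width: 0.0208
gripper_force: 39.1
```

{"name": "play_rows", "arguments": {"series": [[[0,0,-0.15],[0,0,0],0.9],[[0,0,-0.23],[0,0,0],0.9],[[0,0,-0.25],[0,0,0],0.9],[[0,0,-0.25],[0,0,0],0.9]]}}

```text
time: 28.08
ee_pos: [0.4441, -0.2184, 0.0248]
tcp_rot: [3.141, 0.0, 1.668]
ft_force: [0.3, -0.4, -0.1]
width: 0.0207
gripper_force: 39.2
```

{"name": "play_rows", "arguments": {"series": [[[0,0,-0.01],[0,0,0],0.9],[[0,0,-0.02],[0,0,0],0.9],[[0,0,-0.02],[0,0,0],0.9]]}}

```text
time: 28.45
ee_pos: [0.4441, -0.2184, 0.0228]
tcp_rot: [3.142, 0.0, 1.668]
ft_force: [0.4, -0.8, 0.7]
width: 0.0204
gripper_force: 39.2
```

{"name": "play_rows", "arguments": {"series": [[[0,0,-0.01],[0,0,0],0.9],[[0,0,-0.01],[0,0,0],0.9]]}}

```text
time: 28.7
ee_pos: [0.444, -0.2183, 0.0217]
tcp_rot: [-3.142, -0.0, 1.668]
ft_force: [-1.1, -0.1, 0.0]
width: 0.0209
gripper_force: 39.2
```

{"name": "play_rows", "arguments": {"series": [[[0,0,-0.01],[0,0,0],0.9],[[0,0,-0.01],[0,0,0],0.9],[[0,0,-0.01],[0,0,0],0.9]]}}

```text
time: 29.08
ee_pos: [0.4441, -0.2183, 0.0207]
tcp_rot: [-3.142, -0.0, 1.668]
ft_force: [0.5, 0.0, -0.2]
width: 0.0207
gripper_force: 39.2
```

{"name": "play_rows", "arguments": {"series": [[[0,0,-0.01],[0,0,0],0.9],[[0,0,-0.01],[0,0,0],0.9],[[0,0,-0.01],[0,0,0],0.9]]}}

```text
time: 29.45
ee_pos: [0.4442, -0.2185, 0.02]
tcp_rot: [3.141, 0.0, 1.668]
ft_force: [-1.1, 0.6, 3.5]
width: 0.0211
gripper_force: 39.8
```

{"name": "play_rows", "arguments": {"series": [[[0,0,-0.005],[0,0,0],0.9],[[0,0,-0.005],[0,0,0],0.9],[[0,0,-0.005],[0,0,0],0.9]]}}

```text
time: 29.82
ee_pos: [0.4442, -0.2185, 0.0199]
tcp_rot: [3.141, 0.001, 1.668]
ft_force: [-2.7, 0.7, 9.8]
width: 0.0209
gripper_force: 40.5
```

It's on the floor. Release gently, rise, and check.

{"name": "play_rows", "arguments": {"series": [[[0,0,0.004],[0,0,0],0.9],[[0,0,0.004],[0,0,0],0.45],[[0,0,0.004],[0,0,0],0.2],[[0,0,0.004],[0,0,0],0],[[0,0,0.004],[0,0,0],0],[[0,0,0.2],[0,0,0],0],[[0,0,0.6],[0,0,0],0],[[0,0,1],[0,0,0],0],[[0,0,1],[0,0,0],0]]}}

```text
time: 30.95
ee_pos: [0.446, -0.2198, 0.1223]
tcp_rot: [3.137, 0.005, 1.668]
ft_force: [-0.2, -0.4, -0.1]
width: 0.0428
gripper_force: 0.0
```

{"name": "play_rows", "arguments": {"series": [[[0,0.5,0.3],[0,0,0],0],[[0,1,0.6],[0,0,0],0],[[0,1,0.6],[0,0,0],0],[[0,1,0.6],[0,0,0],0],[[0,1,0.6],[0,0,0],0]]}}

```text
time: 31.58
ee_pos: [0.4435, -0.1191, 0.1779]
tcp_rot: [-3.14, -0.001, 1.667]
ft_force: [0.1, -0.4, -0.3]
width: 0.0429
gripper_force: 0.0
```

```bash
python3 - <<'E'
from h import *
s=env.get_state(); print(s['time'],s['ee_pos'],s['ft_force'],s['width'])
w=cam('scene'); X=cloud(w); x,y,z=X[...,0],X[...,1],X[...,2]
R=(x>.36)&(x<.54)&(y>-.36)&(y<-.17)&(w['depth']>0)
t=R&(z>.024)&(z<.06); a,l,st,ct=cv2.connectedComponentsWithStats(t.astype(np.uint8))
for i in range(1,a):
    if st[i,4]>15: print('conn',st[i,4],X[l==i].mean(0).round(4),X[l==i][:,2].max().round(4), np.ptp(X[l==i],axis=0).round(3))
im=w['image'].astype(int)
h=(im.max(2)<60)&(z>.035)&(z<.056)&(np.hypot(x-.507,y+.103)<.035); k,_=cv2.findContours(h.astype(np.uint8),0,2);k=max(k,key=cv2.contourArea); print('lever',cv2.minAreaRect(ray(w,k.reshape(-1,2),.051)[:,:2].astype(np.float32)))
E
```

```text
31.575 [ 0.44350563 -0.11906311  0.1779199 ] [ 0.11224677 -0.39675882 -0.28032407] 0.04287337570735602
conn 71 [ 0.4449 -0.2164  0.0309] 0.038 [0.024 0.026 0.014]
conn 70 [ 0.4264 -0.2979  0.0309] 0.0377 [0.025 0.026 0.013]
conn 76 [ 0.4754 -0.2943  0.0304] 0.0387 [0.023 0.024 0.014]
lever ((0.5097678899765015, -0.10274037718772888), (0.032064661383628845, 0.010416233912110329), 8.737689018249512)
```

All three connectors stand, with equal heights and unmoved footprints. The lever is still open.

```bash
python3 -c "
from rig import job; print(job.hand_in())"
```

```text
the job is handed in; nothing more can be done
None
```

The job is done and handed in at about 32 s: vent fully open, cap unscrewed in one continuous grip and stood rim down on the mat within 3 mm of its centre, connector upright in the tray, and both tested connectors still standing.

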